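# Line up the router stand's bolt holes with a drift and bolt it

### The arm

A 6-joint arm with a two-finger parallel gripper is mounted at the origin on the work surface. World frame = base frame: x ahead of the robot, y to its left, z up, the work surface at z = 0. Lengths are in mm, angles in degrees, forces in N, time in s.
With the tool pointing down it reaches from about 300 to 850 mm from the base axis. Payload 4.2 kg.
Tool frame: the origin (TCP) lies on the centre line of the jaws, within the pads' length; the fingertips stand 11 mm ahead of it and the grasp point (between the pads) lies 8 mm behind it; z points along the fingers, y is the line along which they close (so a half turn about z gives the same grasp; the last joint's range is limited). The gripper opens to 91 mm and grips with 3 to 60 N. Pads are 32 mm wide; open, the fingers measure 118 mm over their backs; the gripper's body (76 mm by 178 mm) begins 60 mm behind the grasp point.
Start: joints at [73.74, 18.312, 89.639, -0, 72.044, -1.146], TCP at [149.933, 555.123, 224.976] pointing down, gripper open.
Joint ranges: [-177.97, 177.97], [-48.28, 115.42], [12.27, 149.76], [-77.06, 257.06], [2.81, 150.46], [-146.56, 146.56]. Speed limits (degrees/s): [147.25, 147.25, 180, 180, 180, 180].

### API

Orientations are given as [roll, pitch, yaw] about the fixed x, y, z axes, in that order (R = Rz(yaw) Ry(pitch) Rx(roll)).
In Python, from workcell import env, grab_frame, camera_model, models gives the robot as it stands.
- The arm moves only by the shell command python3 -m crank 'ROWS' [FORCE]. ROWS is text: rows parted by semicolons, each of 7 numbers parted by spaces: the closure, from -1 (fully open) to 1 (shut), so that 0 is half open, then the shift along the tool's x, y, z in mm, then the turn, a rotation vector about the tool's x, y, z in degrees. A call has 1 to 10 rows; each row shifts and turns the commanded pose from where the row before left it, along the tool's axes as they then stand; what a row does not reach is not made up. A row lasts 1/8 s, in which the tool goes at most 62.5 mm and 10.7 degrees, less where a joint would pass 70% of its speed; a pose out of reach is approached as far as the arm can. A call is refused whole if a number of a shift passes 62.5 or a number of a turn 10.7, either way. A call with a gripper value outside its range is refused whole. The fingers move at their own pace and stop on an object; FORCE is the grip in N (left out, the last holds). Time passes only in rows, so rows that do not move let the fingers close. It gives the time, the measured TCP pose, the force, the opening and the grip force at its end, in the units of the state.
- env.state(): the state, without advancing time (a new reading comes with each control period).
- grab_frame(name): name is "scene" or "top" or "wrist"; returns the picture (400x640x3 uint8, blue, green, red); there is no depth.
- camera_model(name): a dict with "K" (3x3 intrinsics, pixels), "k1" (the pictures are not rectified: a ray, as slopes to the right and down, at radius r is drawn at 1 + k1 r^2 times it, then the intrinsics apply), "R" (3x3) and "t" (3): a world point X has camera coordinates R X + t; the wrist camera has in their place "mount" (4x4, takes a point from camera to tool coordinates, whose origin is the TCP and whose axes are the flange's). Camera axes: x right, y down, z forward; pixel columns grow to the right and rows downward; lengths in mm; the calibration is good to about 2 mm. A picture is of the moment at which its call begins: read the wrist's pose just before it. camera_model takes no time and is no camera call.
- env.job_done(): hands the job in; it is judged then, once.
Trained networks look in the newest picture that a camera, given by its name, has taken for a name from the list of things; names that differ only in an ending like _2 or _b are one class to them, and where a whole thing is asked for, a point or a joint stands for the part that bears it (a point fixed in the world has none). Each returns a list of dicts, best first, with "p" (0 to 1); they miss things now and then, are a little off and sometimes report something else, mostly with a low value. They report only what shows in the picture. A call takes as long as a camera call. They do not tell look-alikes from the thing itself.
- models.search_frame(name, camera): "point" ([x, y, z] in mm, in world coordinates, good to about 4 mm: the middle of the surface that is visible of it).
The state is a dict: "time_s": time; "qpos": joint angles; "qvel": joint speeds; "effort": joint torques, N m; "ee_pos": TCP position; "ee_rot": TCP orientation; "force": force on the tool from outside, world axes, zero at the start; "torque": the same for the moment, N m; "gripper_width": finger opening in mm; "gripper_force": force on a finger pad.
Only numpy, scipy, OpenCV 4.12 (cv2) and the standard library are available. Lean on these libraries where they do the work, as an engineer would, in place of code of your own. Each camera call takes 0.05 s, during which the arm holds its last target. There are 200 camera calls.

### The job

Lock the router stand's swivel plate to its foot: take the yellow-handled tapered drift from the rack and work it down through the plate's hole into the half-hidden hole of the foot, so that it levers the two holes into line, until it stands on the stop you can feel at the bottom; lean on it there with about 20 newtons for a second, and do not push drift or bolt much harder than that. Then put the drift back in the rack and fit the blue-headed bolt through both holes, fully home. Let the drift do the aligning: do not push plate, foot or router with the gripper, and leave the other things where they are.

Things in the scene. Friction and masses are not known exactly. Their poses are not given: they have to be found in the camera images.
- foot_hole (a point): Nominal place of the lower bolt hole, on the steel foot's top, 50 mm above the counter, under the plate. The real hole (16 mm, vertical, square-edged, slippery) is in a yellow nut block let into the foot, off this point by an unknown 0 to 2 mm either way along this frame's x axis (none along y). It ends on a hard stop at an unknown depth, 34 to 48 mm below this point (2 to 16 mm above the counter).
- plate_hole (a point): Centre of the mouth of the 16 mm through-hole in the aluminium swivel plate, on its top face, 58 mm above the counter. The plate is 8 mm thick and lies on the foot; the hole is 33 mm from the plate's free end and 32 mm from each side. Slippery walls, square edges.
- plate (a joint): Swing of the plate about its upright pivot, 90 mm from foot_hole along that frame's +y. At 0 the plate's hole is over the foot_hole point; a positive swing shifts it along foot_hole's +x by 90 mm per rad. Starts 6 to 8 mm off towards +x; needs about 6 N at the hole to move and stays where it is left.
- drift_grip (a point): Centre of the drift's yellow square handle (22 x 22 x 50 mm); z along the drift, up; x, y square to its faces. Below it: collar 24 mm wide, 4 thick, underside 29 mm below this point; 32 mm of 15 mm round shank; 28 mm taper to a 4 mm tip, 89 mm below this point. About 0.22 kg. Starts upright in the rack, collar on the rack's top. Down on the stop the collar stays 4 to 18 mm above the plate.
- bolt_grip (a point): Centre of the bolt's blue square head (22 x 22 x 40 mm); x, y square to its faces, z up. Below it: flange 26 mm wide, 4 thick, underside 24 mm below this point; plain 14 mm round shank, 36 mm long, 1.3 mm chamfer at the end. About 0.16 kg. Starts upright in the rack, flange on the rack's top. Fully home the flange lies on the plate, this point 82 mm above the counter.
- pin_grip (a point): Centre of the head of a spare brass pin with a round red head (20 mm wide, 28 mm tall), standing in the remaining hole of the rack: not needed.
- rack_top (a point): Centre of the top face (66 mm above the counter) of the fixed wooden tool rack, 64 mm (x) by 176 mm (y), with three 18 mm through-holes at -55, 0 and +55 mm along its y axis.
- mug: Blue mug, 80 mm wide and 95 mm tall, origin under its centre; leave alone.
- handset: Grey intercom handset lying on the counter, 50 x 200 x 32 mm, origin under its centre; leave alone.
- adapter: Black power adapter, 55 x 75 x 32 mm, origin under its centre; leave alone.
- driver: Screwdriver lying on the counter; leave alone.
- jar: Small glass jar, 60 mm wide, 85 mm tall, origin under its centre; leave alone.
- tape: Orange tape measure, 62 x 62 x 34 mm, origin under its centre; leave alone.
- foot: The router stand's foot, fixed to the counter; origin on the counter, 50 mm under foot_hole, same axes. 80 mm wide (x), from -46 to +140 mm along y. It carries the fixed nut block, and on top the aluminium swivel plate with the white router (170 x 110 x 30 mm, two grey antennas up to 0.24 m above the counter); the router's near edge is 150 mm from the holes towards +y.
Mind the look-alikes: they are no part of the job. What is meant by the part that bears drift_grip is not pink, and is the smaller of those in its own colour.

How it is judged (in metres and radians):
On the way:
1. the drift, upright and through both holes with its full shank, is pressed on the stop (12 N or more) (z of drift_grip in the frame of foot_hole below 0.0565 m and horizontal distance between drift_grip and foot_hole below 0.01 m and angle between drift_grip's own z axis and vertical below 0.12 rad and contact force between drift and stop above 12 N), for 0.5 s.
At the end, for the whole second after the job is handed in: The bolt stands upright (within 0.12 rad) through plate and foot within 10 mm of the foot_hole point, its flange on the plate (within 2.5 mm); the drift stands at rest in a hole of the rack (collar within 4 mm of the rack's top, tilt under 0.2 rad) (z of bolt_grip in the frame of foot_hole below 0.0345 m and horizontal distance between bolt_grip and foot_hole below 0.01 m and angle between bolt_grip's own z axis and vertical below 0.12 rad and z of drift_grip in the frame of rack_top below 0.033 m and horizontal distance between drift_grip and rack_top below 0.075 m and angle between drift_grip's own z axis and vertical below 0.2 rad and linear speed of each of bolt, drift below 0.02 m/s); the robot touches nothing.
It fails at once if the gripper or arm pushes the stand, plate or router with more than 8 N (contact force between any of the fingers, the arm and foot above 8 N).
It fails at once if the drift is forced against the stand with more than 55 N (contact force between drift and foot above 55 N).
It fails at once if the drift is pressed on the stop with more than 35 N (contact force between drift and stop above 35 N).
It fails at once if the bolt is forced against the stand with more than 55 N (contact force between bolt and foot above 55 N).
It fails at once if a bystander is moved by more than 30 mm (distance of any of pin_grip, mug, handset, adapter, driver, jar, tape from where it was at the start of the episode above 0.03 m).
It also fails if it takes over 72 s, if anything falls off the work surface, if the arm or the gripper's body presses on something with over 40 N, if the wrist force passes 120 N, or if a joint passes its speed limit or range.

## Working session

There is one attempt and no reset: what is moved stays moved. The work goes in short steps, Python scripts to look and compute and a shell command to move; the robot and the scene stay as the last step left them, time stands still between calls to the robot, and variables do not carry over. Pictures are saved under pics/ and viewed, at most 15 in all, crops included, and the job is handed in when it is done.

```bash
ls; mkdir -p pics
cat > h.py <<'E'
import numpy as np, cv2
from scipy.spatial.transform import Rotation as Ro
from workcell import env, grab_frame, camera_model, models
def tool():
    s=env.state(); T=np.eye(4); T[:3,:3]=Ro.from_euler('xyz',s['ee_rot'],degrees=True).as_matrix(); T[:3,3]=s['ee_pos']; return T
def ext(n,T=None):
    m=camera_model(n)
    if 'mount' in m:
        W=np.linalg.inv(T@np.array(m['mount'])); return m,W[:3,:3],W[:3,3]
    return m,np.array(m['R']),np.array(m['t']).ravel()
def pix(n,X,T=None):
    m,R,t=ext(n,T); c=R@np.array(X,float)+t; a=c[:2]/c[2]; a=a*(1+m['k1']*(a@a)); return (np.array(m['K'])@[a[0],a[1],1])[:2]
def onz(n,uv,z,T=None):
    m,R,t=ext(n,T); K=np.array(m['K']); d=np.linalg.solve(K,[uv[0],uv[1],1])[:2]; a=d.copy()
    for _ in range(20): a=d/(1+m['k1']*(a@a))
    r=R.T@np.array([a[0],a[1],1]); o=-R.T@t; return o+r*(z-o[2])/r[2]
E
python3 - <<'E'
from h import *
np.set_printoptions(precision=1,suppress=True)
print(env.state()['ee_rot'])
for c in ('scene','top'):
    cv2.imwrite(f'pics/{c}.png',grab_frame(c))
    for n in ('drift_grip','bolt_grip','pin_grip','plate_hole','rack_top','plate','foot'):
        try:
            for d in models.search_frame(n,c)[:4]: print(c,n,round(d['p'],2),np.array(d['point']),pix(c,d['point']))
        except Exception as e: print(c,n,e)
E
```

```text
pics
[-179.9   -0.   164.9]
scene drift_grip 0.67 [ 373.5 -148.5   85.5] [243.1 171.7]
scene drift_grip 0.57 [ 364.1 -221.3  121.1] [216.1 165.6]
scene drift_grip 0.56 [ 456.4 -222.4   99.4] [226.  187.9]
scene drift_grip 0.43 [597.4 155.2  59.1] [372.2 190.2]
scene bolt_grip 0.66 [ 483.2 -330.8   91.9] [188.6 205.9]
scene pin_grip 0.55 [ 469.6 -276.3   85.3] [208.4 199.8]
scene plate_hole 0.72 [587.9 182.3  88.9] [379.2 177.3]
scene rack_top 0.94 [ 485.  -280.7   51.9] [210.2 213.5]
scene plate 0.76 [588.8 181.9  86.9] [379.2 178. ]
scene plate 0.44 [ 664.1 -437.1   61.8] [161.5 271.3]
scene foot 0.74 [597.8 154.6  56.6] [372.1 191. ]
top drift_grip 0.57 [ 347.9 -207.   155.5] [395.4 272. ]
top drift_grip 0.52 [ 447.  -118.3   22. ] [361.1 242. ]
top bolt_grip 0.49 [ 471.2 -322.4  111.8] [428.2 232.2]
top pin_grip 0.58 [574.9 182.7  93. ] [269.  201.1]
top pin_grip 0.57 [ 643.6 -439.2   46. ] [455.6 182.7]
top plate_hole 0.87 [574.6 183.5  92.6] [268.8 201.2]
top rack_top 0.62 [ 456.1 -265.3   66.9] [407.6 238.1]
top rack_top 0.28 [ 643.3 -442.9   44.3] [456.5 182.9]
top plate 0.87 [579.6 188.7  86.2] [267.4 200. ]
top plate 0.15 [ 446.3 -215.5  119.5] [395.2 240.1]
top foot 0.8 [576.8 175.4  91.5] [271.4 200.6]
top foot 0.61 [ 445.8 -215.   118.2] [395.  240.3]
top foot 0.31 [ 457.3 -261.1   68.1] [406.3 237.7]
```

```bash
python3 -c "
import os;print(os.path.exists('pics/top.png'))"
```

```text
True
```

View pics/top.png

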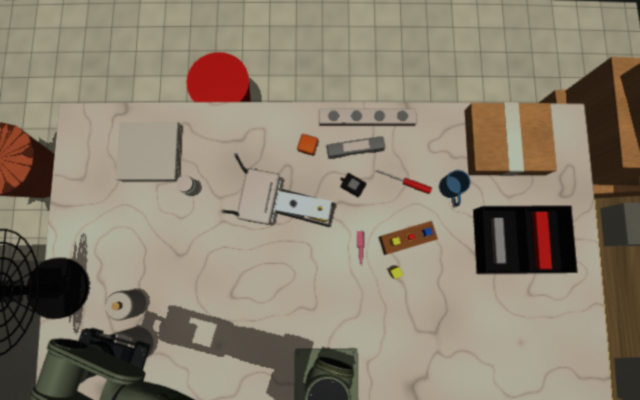

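View pics/scene.png

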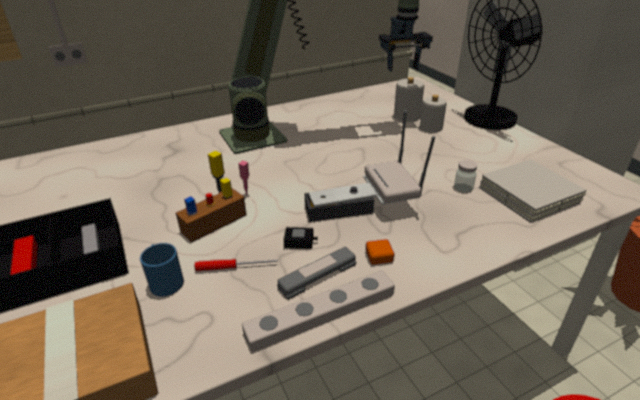

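The top view shows the rack at (408,238) with yellow (396,240), red (410,237) and blue (428,232) heads. A second yellow thing stands at (396,272), a pink one lies at (361,246), and the stand's plate is at (305,207) with its free end at (333,212).

Drift candidates in the scene view are yellow in the rack (226,188), loose yellow (216,166) and pink (244,171). Not pink and the smaller yellow points to the one in the rack; I'll confirm it in a crop.

Run:
```python
from h import *
a=cv2.imread('pics/scene.png')[140:245,165:265]; b=cv2.imread('pics/top.png')[185:290,255:445]
a=cv2.resize(a,None,fx=4,fy=4,interpolation=cv2.INTER_CUBIC)[:,:]; b=cv2.resize(b,(380,210),interpolation=cv2.INTER_CUBIC)
c=np.zeros((420,790,3),np.uint8); c[:,:400]=a; c[:210,405:785]=b; cv2.imwrite('pics/c1.png',c)
```

```text
(no output)
```

View pics/c1.png

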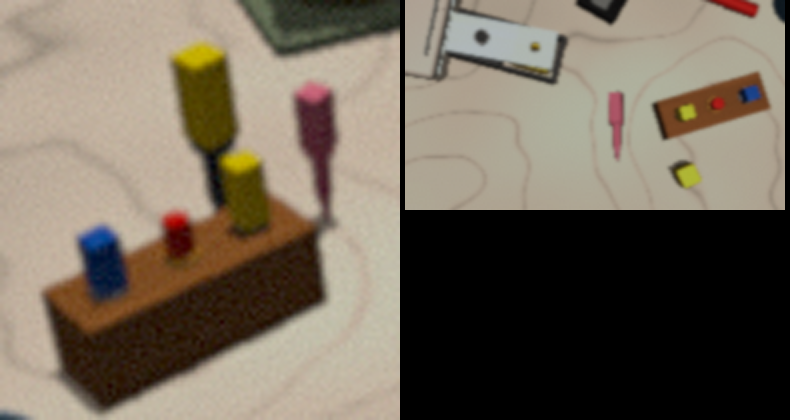

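The crop confirms it: the yellow drift in the rack is smaller than the loose yellow one behind it, so that is the drift meant. The plate's hole shows at the plate's free end, with some of the yellow nut block visible beside it.

Run:
```python
from h import *
np.set_printoptions(precision=1,suppress=True)
print(np.array(camera_model('wrist')['mount']),np.array(camera_model('wrist')['K']),camera_model('wrist')['k1'])
h=onz('top',(320,209),58);p=onz('top',(294,203.5),58);print(h,p,h-p)
for uv,z in (((396.5,240),120),((410,237),100),((428,232),110),((396,272),150)): print(onz('top',uv,z))
for uv,z in (((242,159/1+20),120),): print(onz('scene',uv,z))
```

```text
[[  -0.    -1.    -0.3   82.9]
 [   1.    -0.    -0.     0.6]
 [   0.    -0.3    1.  -160. ]
 [   0.     0.     0.     1. ]] [[336.    0.  322.6]
 [  0.  336.  198.5]
 [  0.    0.    1. ]] -0.022939470725164335
[553.7  18.8  58. ] [572.2 104.3  58. ] [-18.5 -85.5   0. ]
[ 446.7 -219.4  120. ]
[ 457.3 -266.4  100. ]
[ 472.1 -322.1  110. ]
[ 347.9 -209.7  150. ]
[ 465.9 -178.   120. ]
```

```bash
python3 -m crank '0 0 0 -60 0 0 0;0 -48 -37 0 0 0 0;0 -48 -37 0 0 0 0;0 -48 -37 0 0 0 0;0 -48 -37 0 0 0 0;0 -48 -37 0 0 0 0;0 -48 -37 0 0 0 0;0 -48 -37 0 0 0 0;0 -48 -37 0 0 0 0;0 -48 -37 0 0 0 0' 40; python3 -m crank '0 -48 -37 0 0 0 0;0 -48 -37 0 0 0 0;0 0 0 0 0 0 10.7;0 0 0 0 0 0 10.7;0 0 0 0 0 0 10.7;0 0 0 0 0 0 10.7;0 0 0 0 0 0 10.7;0 0 0 0 0 0 10.7;0 0 0 0 0 0 10.7;0 0 0 0 0 0 10.7'; python3 -m crank '0 0 0 0 0 0 10.7;0 0 0 0 0 0 10.7;0 0 0 0 0 0 10.7;0 0 0 0 0 0 10.7;0 0 0 0 0 0 10.7;0 0 0 0 0 0 10.7;0 0 0 0 0 0 4;0 0 0 0 0 0 0;0 0 0 0 0 0 0'
python3 - <<'E'
from h import *
np.set_printoptions(precision=1,suppress=True)
T=tool(); cv2.imwrite('pics/w1.png',grab_frame('wrist')); np.save('T1.npy',T); print(T)
for n in ('plate_hole','plate','foot','foot_hole'):
    for d in models.search_frame(n,'wrist')[:3]: print(n,round(d['p'],2),np.array(d['point']),pix('wrist',d['point'],T))
E
```

```text
time_s: 2.05
ee_pos: [481.2, 119.3, 285.2]
ee_rot: [180.0, 0.0, 164.9]
force: [-0.1, 0.6, 0.1]
gripper_width: 45.2
gripper_force: 0.0
time_s: 3.3
ee_pos: [553.5, 24.5, 284.9]
ee_rot: [-180.0, -0.0, 78.9]
force: [-0.1, 0.3, 0.4]
gripper_width: 45.3
gripper_force: 0.0
time_s: 4.42
ee_pos: [553.5, 24.5, 284.9]
ee_rot: [-180.0, 0.0, 11.1]
force: [-0.4, -0.4, 0.2]
gripper_width: 45.1
gripper_force: 0.0
[[  1.    0.2  -0.  553.5]
 [  0.2  -1.    0.   24.5]
 [ -0.   -0.   -1.  284.9]
 [  0.    0.    0.    1. ]]
plate_hole 0.64 [582.3 189.3  88.2] [172.9 120.1]
foot 0.75 [581.2 177.8  84.6] [185.2 123. ]
foot 0.68 [584.1 190.9  89.3] [171.1 118.1]
foot_hole 0.81 [582.8 176.   89. ] [185.4 122.1]
```

View pics/w1.png

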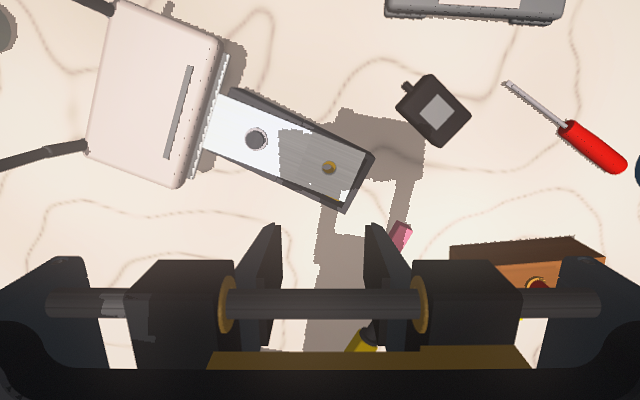

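The wrist view shows the plate's hole at (329,168) with yellow nut block inside, the pivot at (256,138), the router at (155,95) and the dark foot edges along the plate. The rack is partly visible at lower right. I'll enlarge the plate for exact pixels.

Run:
```python
from h import *
a=cv2.imread('pics/w1.png')[80:220,200:390]
cv2.imwrite('pics/c2.png',cv2.resize(a,None,fx=4,fy=4,interpolation=cv2.INTER_CUBIC))
T=np.load('T1.npy')
for uv in ((329,168),(256,138)): print(onz('wrist',uv,58,T))
```

```text
[557.47103288  17.9071923   58.        ]
[575.6799933  106.68740111  58.        ]
```

View pics/c2.png

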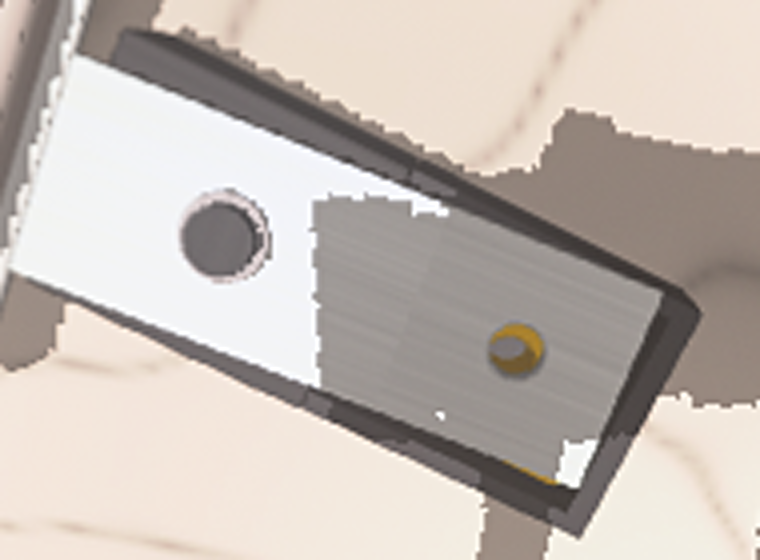

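The crop shows the plate's hole at full-image (329.2,167.7) and the pivot cap at (255.5,139.5), 90.6 mm apart (90 expected). Yellow nut block shows inside the hole, and a sliver of it shows past the plate's lower edge. I'll drop closer to read how far the nut block's hole is offset.

```bash
python3 -m crank '0 2 0 55 0 0 0;0 0 6 55 0 0 0;0 0 0 50 0 0 0;0 0 0 0 0 0 0;0 0 0 0 0 0 0'
python3 - <<'E'
from h import *
np.set_printoptions(precision=1,suppress=True)
T=tool(); f=grab_frame('wrist'); cv2.imwrite('pics/w2.png',f); np.save('T2.npy',T); print(T)
u=pix('wrist',[557.5,17.9,58],T); x,y=u.astype(int); print(u)
cx,cy=x-35,y-35; print(cx,cy)
a=cv2.resize(f[cy:cy+70,cx:cx+70],(560,560),interpolation=cv2.INTER_NEAREST)
cv2.imwrite('pics/c3.png',a)
E
```

```text
time_s: 5.3
ee_pos: [558.2, 19.1, 126.8]
ee_rot: [180.0, -0.2, 11.1]
force: [0.4, -0.3, 1.5]
gripper_width: 45.9
gripper_force: 0.0
[[  1.    0.2   0.  558.2]
 [  0.2  -1.    0.   19.1]
 [  0.    0.   -1.  126.8]
 [  0.    0.    0.    1. ]]
[324.4 218.1]
289 183
```

View pics/c3.png

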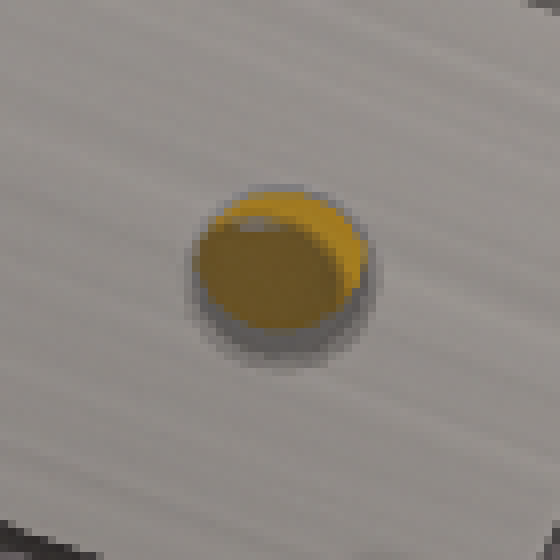

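The crop shows the plate's mouth centred near full-image (324.3,217) and 23.5 px wide (16 mm). A bright nut-top crescent lies at upper right, and the darker nut hole is shifted down-left, toward foot -x. Next I'll fit circles to both edges.

Run:
```python
from h import *
from scipy.optimize import least_squares
np.set_printoptions(precision=2,suppress=True)
T=np.load('T2.npy')
def w(p,z): return np.array([onz('wrist',(x/8-.5+289,y/8-.5+183),z,T)[:2] for x,y in p])
def fit(p): return least_squares(lambda c:np.hypot(*(p-c).T)-8,p.mean(0)-[3,0]).x
m=w([(192,270),(283,184),(375,270),(283,370),(217,208),(350,210),(350,340),(217,340)],58)
P=m.mean(0); print('plate',P,np.hypot(*(m-P).T))
e=w([(215,230),(270,218),(300,226),(325,245),(342,270),(348,300)],50)
F=fit(e); print('foot',F,np.hypot(*(e-F).T)); d=P-F; print('off',d,np.hypot(*d),np.degrees(np.arctan2(d[1],d[0])))
```

```text
plate [558.39  18.46] [8.28 8.62 8.3  9.29 8.72 8.58 8.8  8.77]
foot [552.83  19.38] [8.07 7.99 8.   7.92 8.01 8.09]
off [ 5.56 -0.92] 5.631988101427209 -9.39404089534931
```

```bash
python3 -m crank '0 0 0 -60 0 0 0;0 -20 30 -40 0 0 0;0 -33 47 0 0 0 0;0 -33 47 0 0 0 0;0 -33 47 0 0 0 0;0 -31 44 0 0 0 0;0 0 0 0 0 0 0;0 0 0 0 0 0 0'
python3 - <<'E'
from h import *
np.set_printoptions(precision=1,suppress=True)
T=tool(); f=grab_frame('wrist'); cv2.imwrite('pics/w3.png',f); np.save('T3.npy',T); print(T)
for n in ('drift_grip','bolt_grip','pin_grip','rack_top'):
    for d in models.search_frame(n,'wrist')[:3]: print(n,round(d['p'],2),np.array(d['point']),pix('wrist',d['point'],T))
E
```

```text
time_s: 6.35
ee_pos: [451.5, -220.8, 226.7]
ee_rot: [179.9, -0.2, 11.1]
force: [0.1, 0.8, -0.6]
gripper_width: 45.6
gripper_force: 0.0
[[   1.     0.2    0.   451.5]
 [   0.2   -1.    -0.  -220.8]
 [   0.     0.    -1.   226.7]
 [   0.     0.     0.     1. ]]
drift_grip 0.71 [455.9 -96.9  22.3] [211.6 150.1]
drift_grip 0.68 [ 449.1 -221.8  119.9] [323.4 204.2]
drift_grip 0.62 [ 348.3 -113.6   20.5] [217.4 241.4]
pin_grip 0.84 [ 463.7 -269.9   96.1] [378.9 190.6]
rack_top 0.67 [ 470.5 -267.9   66.5] [373.7 175.5]
```

View pics/w3.png

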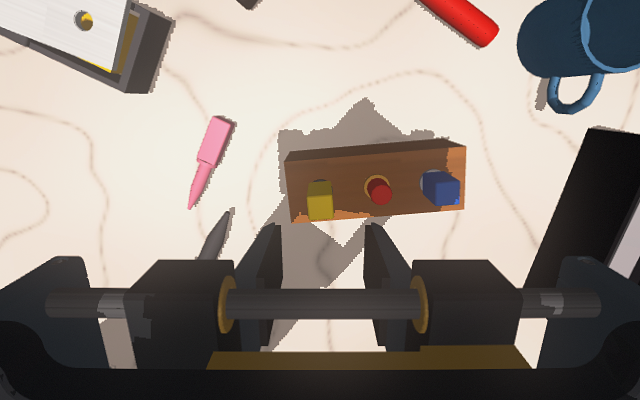

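The wrist view shows the rack with the yellow drift handle at (320,200), the red pin at (379,190) and the blue bolt head at (440,187). Pink lies at (212,160), and the loose drift's dark tip at (225,225). I'll get the exact head positions by colour, and triangulate where the loose drift's handle is.

Run:
```python
from h import *
np.set_printoptions(precision=1,suppress=True)
T=np.load('T3.npy'); f=cv2.imread('pics/w3.png'); hsv=cv2.cvtColor(f,cv2.COLOR_BGR2HSV)
for n,lo,hi,(x0,y0,x1,y1),zt in (('drift',(22,120,60),(35,255,255),(295,165,345,228),120),('bolt',(100,130,40),(130,255,255),(415,150,470,220),110)):
    m=cv2.inRange(hsv,lo,hi); k=np.zeros_like(m); k[y0:y1,x0:x1]=m[y0:y1,x0:x1]
    v=hsv[...,2][k>0]; t,_=cv2.threshold(v.reshape(-1,1),0,255,cv2.THRESH_OTSU)
    for lab,q in (('bright',(k>0)&(hsv[...,2]>t)),('dark',(k>0)&(hsv[...,2]<=t))):
        q=q.astype(np.uint8); q=cv2.morphologyEx(q,cv2.MORPH_OPEN,np.ones((3,3),np.uint8))
        ys,xs=np.nonzero(q); 
        if len(xs)<20: print(n,lab,len(xs));continue
        b=cv2.minAreaRect(np.c_[xs,ys].astype(np.float32)); print(n,lab,b,onz('wrist',b[0],zt,T),[np.round(onz('wrist',c,zt,T)[:2],1) for c in cv2.boxPoints(b)])
# loose drift triangulation
from scipy.optimize import least_squares
r=least_squares(lambda X:np.r_[pix('top',X)-[395.5,272],pix('scene',X)-[215.5,153]],[350,-210,100]);print(r.x,r.cost)
cv2.imwrite('pics/c4.png',cv2.resize(f[140:230,275:475],None,fx=4,fy=4,interpolation=cv2.INTER_NEAREST))
```

```text
drift bright ((319.865478515625, 207.1167449951172), (23.29778480529785, 25.078962326049805), 85.91438293457031) [ 446.1 -219.4  120. ] [array([ 453.2, -206.8]), array([ 458.6, -226.8]), array([ 438.8, -232.2]), array([ 433.2, -211.8])]
drift dark ((318.77435302734375, 188.38912963867188), (13.972737312316895, 24.452289581298828), 86.42366790771484) [ 461.8 -215.4  120. ] [array([ 465. , -204.3]), array([ 470.1, -223.6]), array([ 458.6, -226.7]), array([ 453.5, -207.1])]
bolt bright 12
bolt dark 0
[ 347.2 -211.1  150.7] 0.9965841048269313
```

View pics/c4.png

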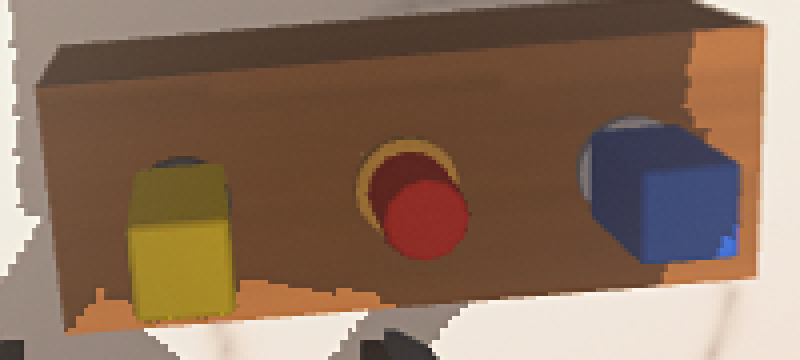

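The crop shows the drift's top face centred at full-image (319.9,207.1), turned about 15 degrees in world, and the bolt's top face centred at (447.6,193.2), turned the same. The loose drift stands 100 mm away and is 150 mm tall, so it is clear. I'll take the drift.

```bash
python3 -c "
from h import *
T=np.load('T3.npy');print(onz('wrist',(447.6,193.2),110,T))"
python3 -m crank '0 -5 -2.4 0 0 0 0;0 0 0 30 0 0 -4;0 0 0 50 0 0 0;0 0 0 54 0 0 0;0 0 0 0 0 0 0;0 0 0 0 0 0 0;1 0 0 0 0 0 0;1 0 0 0 0 0 0;1 0 0 0 0 0 0;1 0 0 0 0 0 0' 50; python3 -m crank '1 0 0 0 0 0 0;1 0 0 0 0 0 0;1 0 0 -40 0 0 0;1 0 0 -40 0 0 0;1 0 0 -40 0 0 0;1 0 0 0 0 0 0'
python3 - <<'E'
from h import *
T=tool(); f=grab_frame('wrist'); np.save('T4.npy',T); print(T.round(2),env.state()['force'],env.state()['torque'])
cv2.imwrite('pics/w4.png',f)
E
```

```text
[ 476.07059516 -325.44243709  110.        ]
time_s: 7.85
ee_pos: [446.0, -219.7, 92.0]
ee_rot: [179.9, -0.1, 15.1]
force: [0.3, 0.6, 5.8]
gripper_width: 21.6
gripper_force: 50.0
time_s: 8.6
ee_pos: [447.0, -220.2, 213.6]
ee_rot: [179.7, -0.3, 15.1]
force: [-0.2, -0.7, -1.8]
gripper_width: 21.4
gripper_force: 50.0
[[ 9.7000e-01  2.6000e-01  1.0000e-02  4.4695e+02]
 [ 2.6000e-01 -9.7000e-01 -0.0000e+00 -2.2021e+02]
 [ 0.0000e+00  0.0000e+00 -1.0000e+00  2.1364e+02]
 [ 0.0000e+00  0.0000e+00  0.0000e+00  1.0000e+00]] [ 0.25114245 -0.05727606 -2.25373476] [-0.06785728  0.16292356 -0.00633006]
```

View pics/w4.png

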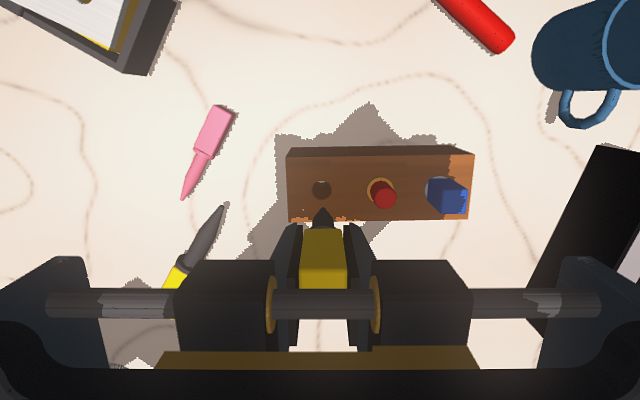

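The drift is held in the jaws with its tip at (322,208), its rack hole is empty at (321,190), and the bystanders are untouched. Next I carry it over the lens-shaped overlap of the two holes.

```bash
python3 -m crank '1 33.4 -40.6 0 0 0 0;1 33.4 -40.6 0 0 0 0;1 33.4 -40.6 0 0 0 0;1 33.4 -40.6 0 0 0 0;1 33.5 -40.4 0 0 0 0;1 0 0 30 0 0 0;1 0 0 0 0 0 0;1 0 0 0 0 0 0'
python3 - <<'E'
from h import *
T4=np.load('T4.npy'); print('rack hole',onz('wrist',(321,190),66,T4),'tip pred/obs',pix('wrist',T4[:3,3]-[0,0,86],T4))
T=tool(); f=grab_frame('wrist'); np.save('T5.npy',T); print(T[:3,3]); s=env.state();print(s['force'],s['torque'],s['ee_rot'])
tip=T[:3,3]-[0,0,86]; print(pix('wrist',tip,T),[pix('wrist',p,T) for p in ([558.4,18.5,58],[552.8,19.4,50])])
cv2.imwrite('pics/w5.png',f); cv2.imwrite('pics/c5.png',cv2.resize(f[150:290,230:410],None,fx=4,fy=4,interpolation=cv2.INTER_NEAREST))
E
```

```text
time_s: 9.65
ee_pos: [553.6, 19.4, 180.4]
ee_rot: [-180.0, 0.1, 15.0]
force: [-0.2, -0.1, -1.5]
gripper_width: 21.6
gripper_force: 50.0
rack hole [ 445.44275029 -219.46588108   66.        ] tip pred/obs [322.46365033 209.47847333]
[553.59523812  19.44650256 180.44100862]
[ 0.79215138 -0.22684886 -1.81737561] [-0.08758705  0.15145424 -0.01540869] [-1.79998693e+02 -9.93787204e-03  1.50271743e+01]
[322.99625772 208.80311446] [array([325.41824891, 190.50975098]), array([322.75521157, 193.63026657])]
```

View pics/c5.png

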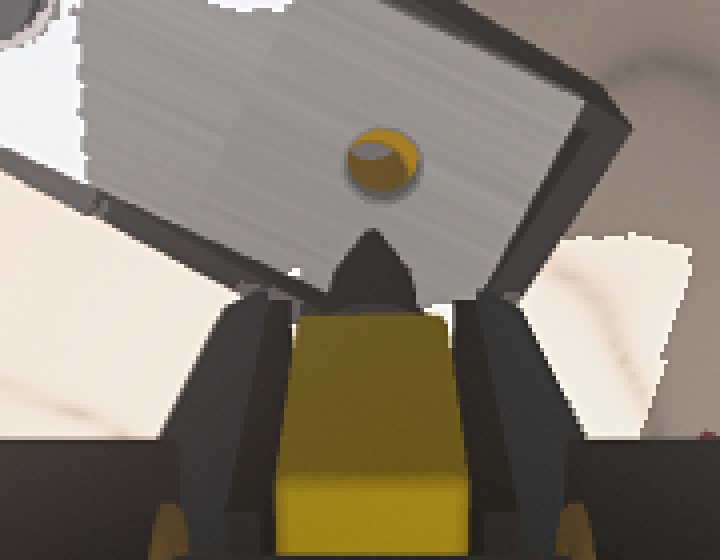

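Tip and hole appear where predicted (tip (323,208), mouth (325.7,190.5)), so the calibration holds. I'll make a small shift onto the lens centre and go down to just inside the plate.

```bash
python3 -m crank '1 1.5 0.8 0 0 0 0;1 0 0 15 0 0 0;1 0 0 15 0 0 0;1 0 0 6 0 0 0;1 0 0 0 0 0 0;1 0 0 0 0 0 0'; python3 -m crank '1 0 0 3 0 0 0;1 0 0 3 0 0 0;1 0 0 0 0 0 0'
```

```text
time_s: 10.45
ee_pos: [556.0, 19.5, 145.2]
ee_rot: [180.0, -0.0, 15.1]
force: [0.3, -0.1, -1.5]
gripper_width: 21.9
gripper_force: 50.0
time_s: 10.82
ee_pos: [555.5, 19.5, 138.7]
ee_rot: [-180.0, 0.0, 15.1]
force: [-0.4, 0.2, -0.8]
gripper_width: 21.6
gripper_force: 50.0
```

```bash
python3 -m crank '1 0 0 2 0 0 0;1 0 0 2 0 0 0;1 0 0 0 0 0 0'; python3 -m crank '1 0 0 2 0 0 0;1 0 0 2 0 0 0;1 0 0 2 0 0 0;1 0 0 0 0 0 0'
```

```text
time_s: 11.2
ee_pos: [555.5, 19.5, 134.7]
ee_rot: [-180.0, 0.0, 15.1]
force: [-0.0, 0.1, -2.2]
gripper_width: 21.6
gripper_force: 50.0
time_s: 11.7
ee_pos: [555.5, 19.5, 128.7]
ee_rot: [-180.0, 0.0, 15.1]
force: [0.5, -0.1, -1.5]
gripper_width: 21.8
gripper_force: 50.0
```

```bash
python3 -m crank '1 -.25 -.13 2 0 0 0;1 -.25 -.13 2 0 0 0;1 0 0 0 0 0 0'; python3 -m crank '1 -.25 -.13 2 0 0 0;1 -.25 -.13 2 0 0 0;1 0 0 0 0 0 0'
```

```text
time_s: 12.08
ee_pos: [555.6, 19.5, 125.0]
ee_rot: [180.0, -0.1, 15.1]
force: [1.9, -0.8, -1.9]
gripper_width: 21.8
gripper_force: 50.0
time_s: 12.45
ee_pos: [555.8, 19.4, 121.4]
ee_rot: [179.9, -0.2, 15.1]
force: [4.0, -2.6, -0.4]
gripper_width: 21.7
gripper_force: 50.0
```

```bash
python3 -m crank '1 -.4 -.2 2 0 0 0;1 -.3 -.15 2 0 0 0;1 0 0 0 0 0 0'; python3 -m crank '1 -.25 -.13 2 0 0 0;1 -.25 -.13 2 0 0 0;1 0 0 0 0 0 0'
```

```text
time_s: 12.82
ee_pos: [554.8, 19.5, 117.3]
ee_rot: [179.9, -0.1, 15.1]
force: [5.1, -3.0, 0.4]
gripper_width: 21.7
gripper_force: 50.0
time_s: 13.2
ee_pos: [554.0, 19.5, 112.9]
ee_rot: [179.9, -0.1, 15.1]
force: [4.9, -3.6, -0.2]
gripper_width: 21.7
gripper_force: 50.0
```

```bash
python3 -m crank '1 -.25 -.13 2 0 0 0;1 -.25 -.13 1.5 0 0 0;1 0 0 0 0 0 0'; python3 -m crank '1 -.25 -.13 1.5 0 0 0;1 -.1 -.05 1.5 0 0 0;1 0 0 0 0 0 0'
```

```text
time_s: 13.58
ee_pos: [553.4, 19.7, 109.5]
ee_rot: [179.9, -0.1, 15.1]
force: [4.3, -3.9, -0.2]
gripper_width: 21.5
gripper_force: 50.0
time_s: 13.95
ee_pos: [553.0, 19.7, 106.4]
ee_rot: [179.9, -0.1, 15.1]
force: [4.6, -3.3, -0.6]
gripper_width: 21.9
gripper_force: 50.0
```

```bash
python3 -m crank '1 0 0 1.5 0 0 0;1 0 0 1.5 0 0 0;1 0 0 0 0 0 0'; python3 -m crank '1 0 0 1.5 0 0 0;1 0 0 1 0 0 0;1 0 0 0 0 0 0'
```

```text
time_s: 14.32
ee_pos: [552.9, 19.7, 103.4]
ee_rot: [179.9, -0.1, 15.1]
force: [4.1, -3.1, -0.9]
gripper_width: 21.8
gripper_force: 50.0
time_s: 14.7
ee_pos: [552.9, 19.8, 101.0]
ee_rot: [179.9, -0.1, 15.1]
force: [4.9, -3.2, -0.1]
gripper_width: 21.7
gripper_force: 50.0
```

```bash
python3 -m crank '1 0 0 1 0 0 0;1 0 0 1 0 0 0;1 0 0 1 0 0 0;1 0 0 0 0 0 0'
```

```text
time_s: 15.2
ee_pos: [552.9, 19.7, 98.0]
ee_rot: [179.9, -0.1, 15.1]
force: [4.1, -3.6, -0.6]
gripper_width: 21.5
gripper_force: 50.0
```

```bash
python3 -m crank '1 0 0 1 0 0 0;1 0 0 1 0 0 0;1 0 0 0 0 0 0'
```

```text
time_s: 15.58
ee_pos: [553.0, 19.7, 96.0]
ee_rot: [179.9, -0.1, 15.1]
force: [4.6, -3.8, -0.5]
gripper_width: 21.6
gripper_force: 50.0
```

```bash
python3 -m crank '1 0 0 1 0 0 0;1 0 0 1 0 0 0;1 0 0 0 0 0 0'
```

```text
time_s: 15.95
ee_pos: [552.9, 19.7, 94.0]
ee_rot: [179.9, -0.1, 15.1]
force: [4.5, -3.5, 0.6]
gripper_width: 22.0
gripper_force: 50.0
```

```bash
python3 -m crank '1 0 0 1 0 0 0;1 0 0 1 0 0 0;1 0 0 0 0 0 0'
```

```text
time_s: 16.32
ee_pos: [552.9, 19.8, 92.5]
ee_rot: [179.9, -0.1, 15.1]
force: [3.8, -3.4, 3.5]
gripper_width: 21.8
gripper_force: 50.0
```

```bash
python3 -m crank '1 0 0 1 0 0 0;1 0 0 .7 0 0 0;1 0 0 0 0 0 0'
```

```text
time_s: 16.7
ee_pos: [553.0, 19.8, 92.1]
ee_rot: [179.9, -0.1, 15.1]
force: [1.0, -3.3, 11.0]
gripper_width: 21.4
gripper_force: 50.0
```

```bash
python3 -m crank '1 0 0 .6 0 0 0;1 0 0 .6 0 0 0;1 0 0 0 0 0 0'
```

```text
time_s: 17.08
ee_pos: [553.0, 19.8, 91.8]
ee_rot: [179.9, -0.1, 15.1]
force: [-0.5, -3.5, 17.3]
gripper_width: 21.8
gripper_force: 50.0
```

```bash
python3 -m crank '1 0 0 0.15 0 0 0;1 0 0 0 0 0 0;1 0 0 0 0 0 0;1 0 0 0 0 0 0;1 0 0 0 0 0 0;1 0 0 0 0 0 0;1 0 0 0 0 0 0;1 0 0 0 0 0 0;1 0 0 0 0 0 0;1 0 0 0 0 0 0'
```

```text
time_s: 18.32
ee_pos: [553.0, 19.8, 91.8]
ee_rot: [179.9, -0.1, 15.1]
force: [-0.7, -3.8, 17.3]
gripper_width: 21.7
gripper_force: 50.0
```

The drift stood on the stop with about 19 N for over a second. Now I ease the side load, draw it straight up, and carry it back to its rack hole.

```bash
python3 -m crank '1 .5 .5 -2 0 0 0;1 0 0 -2 0 0 0;1 0 0 0 0 0 0'; python3 -m crank '1 0 0 -8 0 0 0;1 0 0 -10 0 0 0;1 0 0 -12 0 0 0;1 0 0 -12 0 0 0;1 0 0 0 0 0 0'; python3 -m crank '1 0 0 -25 0 0 0;1 0 0 -30 0 0 0;1 0 0 -18 0 0 0;1 0 0 0 0 0 0;1 0 0 0 0 0 0'
python3 - <<'E'
from h import *
T=tool(); f=grab_frame('wrist'); np.save('T6.npy',T); print(T[:3,3],env.state()['ee_rot'])
print(pix('wrist',T[:3,3]-[0,0,86],T),[pix('wrist',p,T) for p in ([553,19.8,58],)])
cv2.imwrite('pics/c6.png',cv2.resize(f[130:290,230:410],None,fx=4,fy=3.7,interpolation=cv2.INTER_NEAREST))
E
```

```text
time_s: 18.7
ee_pos: [553.0, 19.7, 92.7]
ee_rot: [180.0, -0.0, 15.1]
force: [2.8, -3.1, -0.1]
gripper_width: 21.7
gripper_force: 50.0
time_s: 19.32
ee_pos: [552.3, 20.4, 135.3]
ee_rot: [-179.9, 0.0, 15.1]
force: [0.4, -0.3, -2.9]
gripper_width: 21.6
gripper_force: 50.0
time_s: 19.95
ee_pos: [551.8, 20.0, 206.5]
ee_rot: [-179.9, 0.2, 15.1]
force: [0.7, 0.2, -1.1]
gripper_width: 21.8
gripper_force: 50.0
[551.78716474  20.00485794 206.50474228] [-1.79940450e+02  1.76074497e-01  1.50888969e+01]
[323.07634478 208.64741063] [array([323.56619102, 186.14969959])]
```

View pics/c6.png

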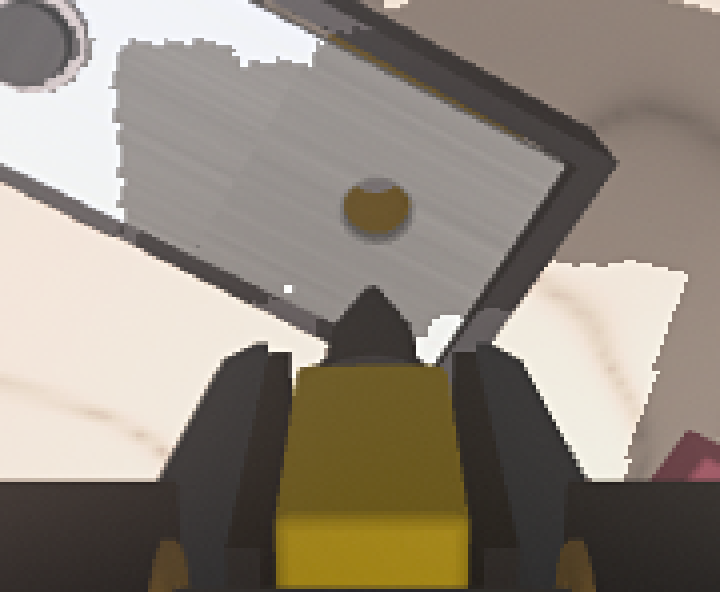

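The holes now line up: the crop shows one concentric hole at about (324,186). Carrying the drift back to the rack.

```bash
python3 -m crank '1 -32.9 40.8 0 0 0 0;1 -32.9 40.8 0 0 0 0;1 -32.9 40.8 0 0 0 0;1 -32.9 40.8 0 0 0 0;1 -32.9 40.8 0 0 0 0;1 0 0 30 0 0 0;1 0 0 0 0 0 0;1 0 0 0 0 0 0;1 0 0 0 0 0 0'
```

```text
time_s: 21.12
ee_pos: [448.0, -219.6, 178.7]
ee_rot: [179.9, -0.1, 15.2]
force: [-1.0, 0.2, -1.5]
gripper_width: 21.8
gripper_force: 50.0
```

```bash
python3 -m crank '1 -1.8 -.4 0 0 0 0;1 0 0 20 0 0 0;1 0 0 0 0 0 0;1 0 0 0 0 0 0'; python3 -m crank '1 0 0 8 0 0 0;1 0 0 8 0 0 0;1 0 0 0 0 0 0'
```

```text
time_s: 21.62
ee_pos: [445.7, -220.1, 158.5]
ee_rot: [180.0, -0.0, 15.1]
force: [-0.7, -0.4, -1.3]
gripper_width: 21.9
gripper_force: 50.0
time_s: 22.0
ee_pos: [444.7, -219.7, 141.0]
ee_rot: [-179.9, 0.1, 15.1]
force: [-0.4, -0.5, -1.8]
gripper_width: 21.7
gripper_force: 50.0
```

```bash
python3 -m crank '1 0 0 0 0 0 0;1 0 0 0 0 0 0;1 0 0 0 0 0 0'
```

```text
time_s: 22.38
ee_pos: [445.4, -220.0, 142.0]
ee_rot: [180.0, -0.0, 15.1]
force: [-0.6, 0.2, -2.6]
gripper_width: 21.7
gripper_force: 50.0
```

```bash
python3 -m crank '1 .5 0 6 0 0 0;1 0 0 8 0 0 0;1 0 0 8 0 0 0;1 0 0 0 0 0 0'; python3 -m crank '1 0 0 8 0 0 0;1 0 0 8 0 0 0;1 0 0 0 0 0 0'
```

```text
time_s: 22.88
ee_pos: [445.2, -219.5, 118.9]
ee_rot: [-179.9, 0.1, 15.1]
force: [-0.0, -0.2, -2.3]
gripper_width: 21.7
gripper_force: 50.0
time_s: 23.25
ee_pos: [445.3, -219.6, 103.0]
ee_rot: [-179.9, 0.1, 15.1]
force: [-0.6, -0.4, -2.0]
gripper_width: 21.4
gripper_force: 50.0
```

```bash
python3 -m crank '1 0 0 6 0 0 0;1 0 0 3 0 0 0;1 0 0 0 0 0 0;1 0 0 0 0 0 0'
```

```text
time_s: 23.75
ee_pos: [445.9, -219.9, 95.0]
ee_rot: [180.0, -0.0, 15.1]
force: [0.3, -0.3, -2.0]
gripper_width: 21.7
gripper_force: 50.0
```

```bash
python3 -m crank '1 0 0 2 0 0 0;1 0 0 0 0 0 0;0 0 0 0 0 0 0;0 0 0 0 0 0 0;0 0 0 0 0 0 0;0 0 0 -50 0 0 0;0 0 0 -50 0 0 0;0 1 55 0 0 0 0;0 0.6 54.8 0 0 0 0;0 0 0 0 0 0 0'
python3 - <<'E'
from h import *
env.state(); import time
T=tool(); f=grab_frame('wrist'); print(T[:3,3]); cv2.imwrite('pics/w7.png',f)
for n,z in(('drift_grip',120),('bolt_grip',110)):
    for d in models.search_frame(n,'wrist')[:3]: print(n,round(d['p'],2),np.array(d['point']).round(1),pix('wrist',d['point'],T).round(1))
hsv=cv2.cvtColor(f,cv2.COLOR_BGR2HSV); u=pix('wrist',[476,-325.4,110],T).astype(int); v=pix('wrist',[446,-219.7,120],T).astype(int); print(u,v)
for c,lo,hi,z in ((u,(100,80,30),(130,255,255),110),(v,(22,120,60),(35,255,255),120)):
    m=cv2.inRange(hsv,lo,hi); k=np.zeros_like(m); s=np.s_[max(c[1]-35,0):c[1]+30,max(c[0]-30,0):c[0]+30]; k[s]=m[s]; ys,xs=np.nonzero(k); V=hsv[...,2][k>0]; t,_=cv2.threshold(V.reshape(-1,1),0,255,cv2.THRESH_OTSU)
    q=(V>t); b=cv2.minAreaRect(np.c_[xs[q],ys[q]].astype(np.float32)); print(t,len(V),b,onz('wrist',b[0],z,T))
E
```

```text
time_s: 25.0
ee_pos: [476.7, -328.5, 192.5]
ee_rot: [179.9, -0.0, 14.9]
force: [-0.4, 0.7, 0.2]
gripper_width: 45.5
gripper_force: 0.0
[ 476.67283584 -328.54111981  192.53949488]
drift_grip 0.78 [ 448.4 -229.3  113.1] [186.8 214.2]
drift_grip 0.75 [458.5 -96.5  21. ] [ 91.4 141.1]
bolt_grip 0.81 [ 480.3 -320.1  109.5] [313.3 203.2]
[318 210] [169 217]
97.0 1057 ((318.5, 209.5), (25.0, 27.0), 90.0) [ 476.5941579  -325.16196697  110.        ]
179.0 1230 ((170.0, 217.0), (26.0, 30.0), 90.0) [ 446.14016128 -219.77067402  120.        ]
```

View pics/w7.png

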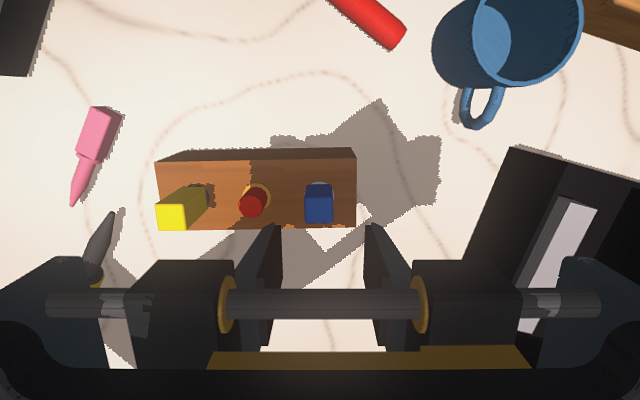

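The drift stands back in the rack (top at (171,217), measured (446.1,-219.8)). The bolt's head is at (318.5,209.5), measured (476.6,-325.2).

```bash
python3 -m crank '0 0 -1 30 0 0 0;0 0 0 0 0 0 0;0 0 0 0 0 0 0'
```

```text
time_s: 25.52
ee_pos: [476.0, -324.0, 163.8]
ee_rot: [180.0, -0.0, 15.1]
force: [-0.7, 0.4, 0.1]
gripper_width: 45.8
gripper_force: 0.0
```

```bash
python3 -m crank '0 0.1 1.2 40 0 0 0;0 0 0 35 0 0 0;0 0 0 0 0 0 0;0 0 0 0 0 0 0;1 0 0 0 0 0 0;1 0 0 0 0 0 0;1 0 0 0 0 0 0;1 0 0 0 0 0 0;1 0 0 0 0 0 0;1 0 0 0 0 0 0' 50
```

```text
time_s: 26.78
ee_pos: [476.4, -325.8, 88.7]
ee_rot: [180.0, -0.0, 15.1]
force: [0.4, 1.7, 5.9]
gripper_width: 21.8
gripper_force: 50.0
```

```bash
python3 -m crank '1 0 0 -55 0 0 0;1 0 0 -55 0 0 0;1 23.4 -44.8 0 0 0 0;1 23.4 -44.8 0 0 0 0;1 23.4 -44.8 0 0 0 0;1 23.4 -44.8 0 0 0 0;1 23.4 -44.8 0 0 0 0;1 23.4 -44.8 0 0 0 0;1 23.4 -44.8 0 0 0 0;1 0 0 0 0 0 0'; python3 -m crank '1 0 0 40 0 0 0;1 0 0 0 0 0 0;1 0 0 0 0 0 0;1 0 0 0 0 0 0'
python3 - <<'E'
from h import *
T=tool(); f=grab_frame('wrist'); print(T[:3,3]); 
print(pix('wrist',T[:3,3]-[0,0,58.7],T),pix('wrist',[553.3,19.5,58],T))
cv2.imwrite('pics/c8.png',cv2.resize(f[150:290,230:410],None,fx=4,fy=4,interpolation=cv2.INTER_NEAREST))
E
```

```text
time_s: 28.02
ee_pos: [552.7, 22.8, 197.1]
ee_rot: [-179.9, 0.0, 15.4]
force: [0.9, -0.5, -1.1]
gripper_width: 21.6
gripper_force: 50.0
time_s: 28.52
ee_pos: [553.5, 19.3, 159.3]
ee_rot: [180.0, -0.1, 15.0]
force: [-0.3, 0.5, -1.6]
gripper_width: 21.8
gripper_force: 50.0
[553.49146161  19.31398734 159.30297759]
[322.96094088 221.83810853] [322.56852404 203.36909089]
```

View pics/c8.png

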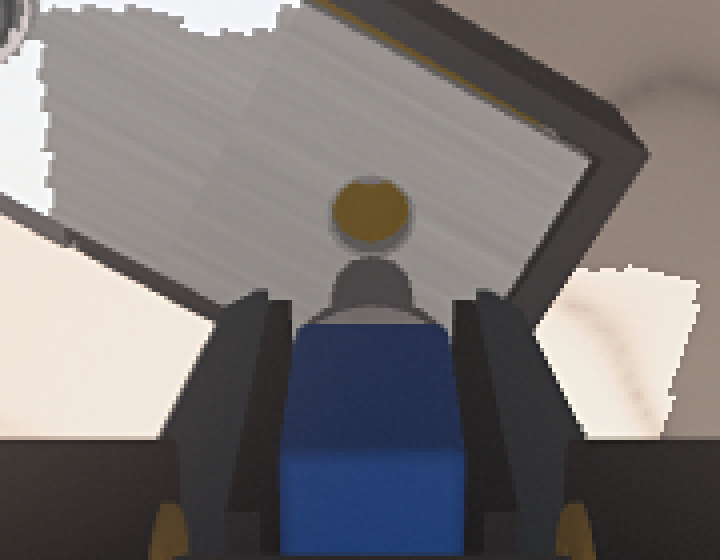

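The bolt hangs straight above the hole, which appears at (322.6,203.1) as predicted. Down gently.

```bash
python3 -m crank '1 0 0 20 0 0 0;1 0 0 16 0 0 0;1 0 0 0 0 0 0;1 0 0 0 0 0 0'; python3 -m crank '1 0 0 2 0 0 0;1 0 0 2 0 0 0;1 0 0 0 0 0 0;1 0 0 0 0 0 0'; python3 -m crank '1 0 0 2 0 0 0;1 0 0 1.5 0 0 0;1 0 0 0 0 0 0'
```

```text
time_s: 29.08
ee_pos: [553.1, 19.8, 122.4]
ee_rot: [180.0, -0.1, 15.1]
force: [0.2, -0.9, -0.8]
gripper_width: 21.9
gripper_force: 50.0
time_s: 29.58
ee_pos: [552.7, 19.8, 118.0]
ee_rot: [-180.0, -0.0, 15.1]
force: [-0.9, -0.2, -2.1]
gripper_width: 21.2
gripper_force: 50.0
time_s: 29.95
ee_pos: [552.5, 19.8, 114.2]
ee_rot: [-180.0, 0.0, 15.1]
force: [-0.1, 0.1, -0.6]
gripper_width: 21.6
gripper_force: 50.0
```

```bash
python3 -m crank '1 .6 .3 1.5 0 0 0;1 0 0 1.5 0 0 0;1 0 0 1.5 0 0 0;1 0 0 0 0 0 0'; python3 -m crank '1 0 0 1.5 0 0 0;1 0 0 1.5 0 0 0;1 0 0 0 0 0 0'
```

```text
time_s: 30.45
ee_pos: [553.2, 19.7, 109.7]
ee_rot: [-180.0, 0.0, 15.1]
force: [0.7, 0.2, -0.9]
gripper_width: 21.8
gripper_force: 50.0
time_s: 30.82
ee_pos: [553.2, 19.7, 106.7]
ee_rot: [-180.0, 0.0, 15.1]
force: [0.7, -0.1, -1.6]
gripper_width: 21.9
gripper_force: 50.0
```

Bolt end is at about 48 mm, past the foot's edge with no contact. On down to the last few millimetres.

```bash
python3 -m crank '1 0 0 3 0 0 0;1 0 0 3 0 0 0;1 0 0 3 0 0 0;1 0 0 0 0 0 0'; python3 -m crank '1 0 0 4 0 0 0;1 0 0 4 0 0 0;1 0 0 4 0 0 0;1 0 0 0 0 0 0'
```

```text
time_s: 31.32
ee_pos: [553.0, 19.7, 97.5]
ee_rot: [-180.0, 0.0, 15.1]
force: [-0.5, 0.4, -1.2]
gripper_width: 21.6
gripper_force: 50.0
time_s: 31.82
ee_pos: [553.0, 19.7, 85.4]
ee_rot: [-180.0, 0.1, 15.1]
force: [0.0, -0.2, -2.1]
gripper_width: 21.6
gripper_force: 50.0
```

```bash
python3 -m crank '1 0 0 1.5 0 0 0;1 0 0 1 0 0 0;1 0 0 0 0 0 0'
```

```text
time_s: 32.2
ee_pos: [553.3, 19.7, 83.4]
ee_rot: [-180.0, -0.0, 15.1]
force: [0.2, -0.0, -0.1]
gripper_width: 21.5
gripper_force: 50.0
```

```bash
python3 -m crank '1 0 0 1 0 0 0;1 0 0 1 0 0 0;1 0 0 0 0 0 0'
```

```text
time_s: 32.58
ee_pos: [553.2, 19.7, 81.3]
ee_rot: [-180.0, 0.0, 15.1]
force: [0.4, 0.8, -1.5]
gripper_width: 21.7
gripper_force: 50.0
```

```bash
python3 -m crank '1 0 0 .7 0 0 0;1 0 0 .7 0 0 0;1 0 0 0 0 0 0'
```

```text
time_s: 32.95
ee_pos: [553.3, 19.7, 80.7]
ee_rot: [180.0, -0.0, 15.1]
force: [-1.6, -0.7, 4.8]
gripper_width: 21.8
gripper_force: 50.0
```

```bash
python3 -m crank '1 0 0 .8 0 0 0;1 0 0 0 0 0 0;1 0 0 0 0 0 0'; python3 -m crank '1 0 0 -1.3 0 0 0;0 0 0 0 0 0 0;0 0 0 0 0 0 0;0 0 0 0 0 0 0;0 0 0 -20 0 0 0;0 0 0 -50 0 0 0;0 0 0 -50 0 0 0;0 0 0 0 0 0 0;0 0 0 0 0 0 0'
python3 - <<'E'
from h import *
T=tool(); f=grab_frame('wrist'); print(T[:3,3]); 
print(pix('wrist',[553.2,19.7,102],T))
b=grab_frame('scene')
c=np.zeros((400,800,3),np.uint8); c[:,:400]=cv2.resize(f[100:300,220:420],(400,400)); c[:,400:]=cv2.resize(b[130:250,160:280],(400,400)); cv2.imwrite('pics/c9.png',c)
E
```

```text
time_s: 33.33
ee_pos: [553.4, 19.7, 80.7]
ee_rot: [180.0, -0.0, 15.1]
force: [-3.5, 0.4, 10.2]
gripper_width: 21.7
gripper_force: 50.0
time_s: 34.45
ee_pos: [552.7, 19.7, 199.8]
ee_rot: [-180.0, 0.1, 15.1]
force: [0.1, 0.7, -1.4]
gripper_width: 45.4
gripper_force: 0.0
[552.66502428  19.65070022 199.78495914]
[323.09228322 203.47573903]
```

View pics/c9.png

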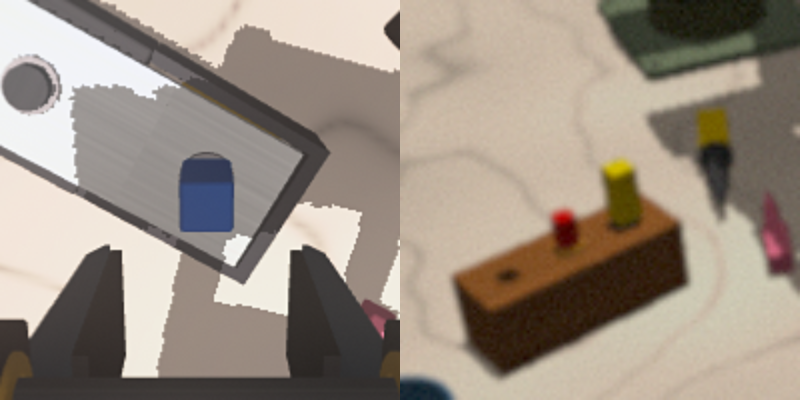

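The wrist crop shows the bolt's head at (206,205), just where a fully seated bolt at 102 mm top height should appear. The scene crop shows the drift upright in the rack and the pin in place. The loose yellow and pink look-alikes lie toppled; neither is a listed bystander, and they were already down in the first wrist picture, before the gripper came near them. The robot is clear, so I'm handing in.

```bash
python3 -c "
from workcell import env
print(env.job_done())"
```

```text
the job is handed in; nothing more can be done
None
```

I handed the job in at about 34.5 s: the drift stood on the stop at about 19 N for over a second and is back in the rack, and the bolt is fully home through both holes; the hand-in returned no verdict.

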